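Weigh a charm board and shut it away in its sliding-cover case

TASK

First slide the cover of the wooden case right back. Then take the blue charm board out of the rack, lay it flat on the scale with its charms facing up, let go of it and press the scale's orange key firmly for a moment to log the weight. Finally pack the board flat in the case, charms still up, and slide the cover fully shut, without disturbing the other things on the counter.

Things in the scene. Friction and masses are not known exactly. Their poses are not given: they have to be found in the camera images.
- blue_board: Charm board to be packed: a loose blue-framed panel 110 x 46 x 16 mm, about 120 g, blue pad with small gold and red charms sunk level with the frame on its face. Origin at its centre. Its x axis points out of the charm face (16 mm thick along x), y runs along the 110 mm length, z along the 46 mm width. It starts standing on a long edge in a slot of the rack, face away from the robot (roughly +x), top edge 58 mm above the table. Which of the two slots varies.
- pink_board: A like board with a pink frame and pad in the rack's other slot, same size. Leave it there.
- rack: Fixed white rack 130 x 140 x 26 mm (x, y, z), origin at the centre of its underside. Two slots along its y, centred at x = -40 and +40 mm; slot floor 12 mm above the table, slot 20 mm wide and 116 mm long, 14 mm deep, so that 32 mm of a board stands above the rack. The rack may stand on the left or on the right of the scale.
- scale: Fixed grey counter scale 190 x 140 mm, origin at the centre of its underside, yaw varies. Body 24 mm high; its steel pan lies on the far (+x) part, the key and a small dark display on the near (-x) part.
- pan (a point): Centre of the upper face of the scale's flat steel pan, 124 (x) x 134 (y) mm, 34 mm above the table; axes as the scale's.
- key: The scale's orange flat membrane key, 34 (x) x 44 (y) mm, origin at the centre of its upper face, 27.5 mm above the table (3.5 mm proud of the scale's body). The pan's near edge, 17 mm beyond the key's far edge, is 6.5 mm higher. It gives at most 2 mm downward against a spring (5 N at the end) and logs the weight when a fingertip presses it with 3 N for a tenth of a second.
- case: Fixed wooden stock case, 156 (x) x 136 (y) x 44 mm, origin at the centre of its underside, yaw varies. The inside is 140 (x) x 120 (y) mm, its floor 6 mm above the table. The cover runs in grooves in the side walls (rail tops 44 mm above the table, at y = -68..-61 and 61..68 mm) and out over the lower far (+x) wall (top at 28 mm). The near (-x) wall's top is at 35 mm. The case may stand on the left or on the right of the scale.
- case_floor (a point): A point on the case's inner floor (6 mm above the table), midway along the part left uncovered when the cover is right back: the opening is then 128 (x) x 120 (y) mm about this point. Axes as the case's.
- cover (a joint): Travel of the case's cream cover in m: 0 shut, 0.13 right back. It slides along the case's +x (away from the robot), with about 1.5 N of friction, and stays where it is left; it may start up to 15 mm ajar. The cover is a 5 mm plate, its upper face 35 mm above the table; shut, it leaves 22 mm of room above the case's floor.
- cover_grip (a point): Centre of the brass grip bar on the cover: 14 (x) x 62 (y) x 24 mm high, axes as the case's; the bar reaches from 35 to 59 mm above the table, this point is at 47 mm. It moves with the cover; with the cover shut it lies 20 mm to the -x side of the case's centre.
- jar: Bystander: white ceramic jar with a brass cap, 56 mm across, 75 mm tall, beyond the scale. Leave it alone.
- dish: Bystander: blue ceramic dish, 84 mm across, 28 mm high, beyond the scale. Leave it alone.
Not all that is in view belongs to the job. Leave any red or turquoise look-alike of the scale alone. What is shaped like the case but turquoise is not meant.

How it is judged:
By the outcome, as a careful person would: the job done as asked, in the order asked, and still so for the second after the job is handed in, with the robot touching nothing.
It also fails if it takes over 72 s, if anything falls off the work surface, if the arm or the gripper's body presses on something with over 40 N, if the wrist force passes 120 N, or if a joint passes its speed limit or range.

ROBOT

A 6-joint arm with a two-finger parallel gripper is mounted at the origin on the work surface. World frame = base frame: x ahead of the robot, y to its left, z up, the work surface at z = 0. Lengths are in m, angles in rad, forces in N, time in s.
With the tool pointing down it reaches from about 0.25 to 0.775 m from the base axis. Payload 4 kg.
Tool frame: the origin (TCP) lies midway between the tips of the shut fingers; the grasp point (between the pads) lies 19 mm behind it; y points along the fingers, x is the direction in which the jaws open and shut, and the axes are right-handed (so a half turn about y gives the same grasp; the last joint's range is limited). The gripper opens to 94 mm and grips with 3 to 60 N. Pads are 16 mm wide; open, the fingers measure 119 mm over their backs; the gripper's body (75 mm by 177 mm) begins 78 mm behind the grasp point.
Start: joints at [-0.103, 0.087, 1.371, -0, 1.684, -0.103], TCP at [0.55, -0, 0.206] pointing down, gripper open.
Joint ranges: [-3.1, 3.1], [-0.76, 2.03], [0.27, 2.55], [-1.08, 4.22], [0.17, 2.65], [-2.57, 2.57]. Speed limits (rad/s): [2.79, 2.79, 3.14, 3.14, 3.14, 3.14].

INTERFACE

Orientations are given as [roll, pitch, yaw] about the fixed x, y, z axes, in that order (R = Rz(yaw) Ry(pitch) Rx(roll)).
In Python, from bench import robot, snapshot, camera_info, ticket gives the robot as it stands.
- The arm moves only by the shell command python3 -m creep 'ROWS'. ROWS is JSON, a list of rows, each an object with "slide": the shift along the tool's x, y, z in mm, a list of three; "roll": the turn about the tool's y in degrees; "grip": the closure, from 0 (fully open) to 1 (shut). In form: [{"slide": [x, y, z], "roll": roll, "grip": grip}, ...]. A call has 1 to 20 rows; each row is the pose to reach, as a shift and turn from the pose commanded when the call began, along the tool's axes at that moment; what a row does not reach only later rows make up. A row lasts 1/12 s, in which the tool goes at most 41.7 mm and 7.16 degrees, less where a joint would pass 70% of its speed; a pose out of reach is approached as far as the arm can. A call with a gripper value outside its range is refused whole. The fingers move at their own pace and stop on an object; the grip force is fixed at half the most. Time passes only in rows, so rows that repeat a pose let the fingers close. It gives the time, the measured TCP pose, the force and the opening at its end, in the units of the state.
- robot.get_obs(): the state, without advancing time (a new reading comes with each control period).
- snapshot(name): name is "scene" or "side" or "wrist"; returns the picture (400x640x3 uint8, red, green, blue); there is no depth.
- camera_info(name): a dict with "fx", "fy", "cx", "cy" (pixels), "cam_to_world" (4x4, takes a point from camera to world coordinates). Camera axes: x right, y down, z forward; pixel columns grow to the right and rows downward; lengths in m; the calibration is good to about 2 mm. A picture is of the moment at which its call begins: read the wrist's pose just before it. camera_info takes no time and is no camera call; for the wrist camera it gives the pose at the moment of the call.
- ticket.close_job(): hands the job in, once; it reports no verdict.
The state is a dict: "time": time; "joint_positions": joint angles; "qvel": joint speeds; "joint_torque": joint torques, N m; "tool_pos": TCP position; "ee_rot": TCP orientation; "wrist_force": force on the tool from outside, world axes, zero at the start; "wrist_torque": the same for the moment, N m; "width": finger opening in m.
Only numpy, scipy, OpenCV 4.12 (cv2) and the standard library are available. Lean on these libraries where they do the work, as an engineer would, in place of code of your own. Each camera call takes 0.05 s, during which the arm holds its last target.

## Working session

There is one attempt and no reset: what is moved stays moved. The work goes in short steps, Python scripts to look and compute and a shell command to move; the robot and the scene stay as the last step left them, time stands still between calls to the robot, and variables do not carry over. Pictures are saved under pics/ and viewed, and the job is handed in when it is done.

```bash
ls; mkdir -p pics; python3 - <<'E'
from bench import robot, snapshot, camera_info
import cv2
print(robot.get_obs())
for n in ["scene","side","wrist"]:
    c=camera_info(n); print(n,c)
    cv2.imwrite(f"pics/{n}0.png",snapshot(n)[:,:,::-1])
E
```

```text
pics
{'time': 0.0, 'joint_positions': array([-1.03106871e-01,  8.79876940e-02,  1.37223875e+00, -3.32655269e-05,
        1.68360469e+00, -1.03121142e-01]), 'qvel': array([-0.00099108,  0.00273119, -0.00124998, -0.00104779,  0.00106258,
       -0.00120176]), 'joint_torque': array([ 1.28542815e-03, -3.40182602e+01, -3.02423716e+01,  7.18220207e-02,
        3.29729996e-02, -1.13141955e-04]), 'tool_pos': array([5.49452058e-01, 3.66475950e-05, 2.04294187e-01]), 'ee_rot': array([-1.57059879e+00,  2.22999104e-03,  1.07834505e-05]), 'wrist_force': array([ 0.47118303,  0.01040503, -0.37490483]), 'wrist_torque': array([ 0.04550194,  0.06907378, -0.0473425 ]), 'width': 0.09418999873887841}
scene {'fx': 387.62559750983826, 'fy': 387.62559750983826, 'cx': 323.50269711067654, 'cy': 191.32602009252466, 'cam_to_world': array([[-0.72004152,  0.60520941, -0.33950225,  0.81788049],
       [ 0.69384759,  0.62032171, -0.36575468,  0.35941185],
       [-0.01075756, -0.49892138, -0.86658048,  0.90164744],
       [ 0.        ,  0.        ,  0.        ,  1.        ]])}
side {'fx': 489.03873469967436, 'fy': 489.03873469967436, 'cx': 313.8653157584954, 'cy': 201.92654952410211, 'cam_to_world': array([[ 0.72594834, -0.41987916,  0.54470222, -0.29509807],
       [-0.68757029, -0.42501858,  0.5887328 , -0.87487659],
       [-0.01568806, -0.80191066, -0.59723796,  0.93951956],
       [ 0.        ,  0.        ,  0.        ,  1.        ]])}
wrist {'fx': 356.76642608970184, 'fy': 356.76642608970184, 'cx': 315.0259081474566, 'cy': 196.6594940579891, 'cam_to_world': array([[ 9.99993243e-01,  1.37374369e-03, -3.40978971e-03,
         5.51349562e-01],
       [ 3.78369140e-04, -9.61088421e-01, -2.76240663e-01,
         7.94452292e-02],
       [-3.65659328e-03,  2.76237506e-01, -9.61082447e-01,
         3.84961286e-01],
       [ 0.00000000e+00,  0.00000000e+00,  0.00000000e+00,
         1.00000000e+00]])}
```

View pics/scene0.png

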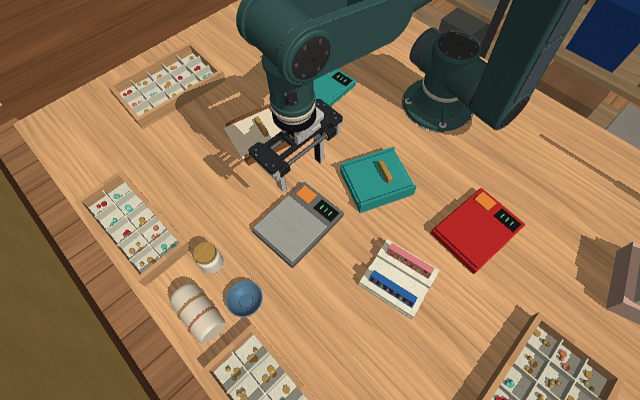

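View pics/side0.png

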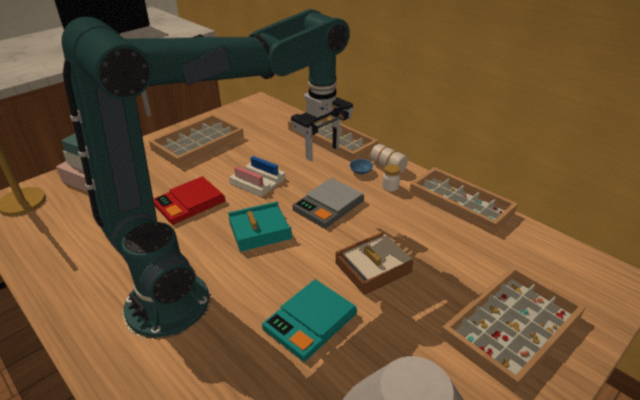

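View pics/wrist0.png

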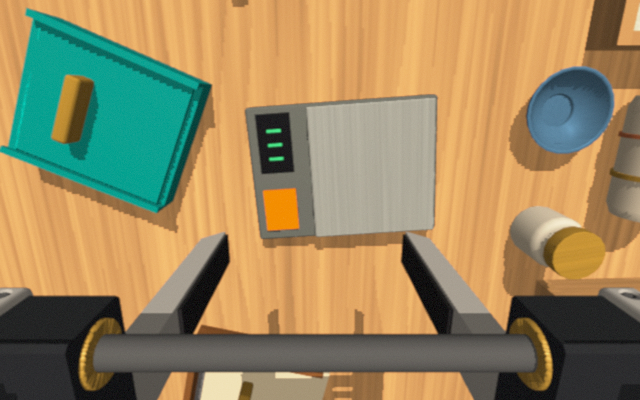

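The scene camera shows the grey scale at (298,222), the wooden case under the gripper at (255,130), and the rack at (400,278) with pink near and blue far. The look-alikes to avoid are the turquoise case at (378,178), the turquoise scale at (330,90) and the red scale at (478,228). I'll measure rough positions first.

```bash
cat > h.py <<'E'
import numpy as np, cv2
from bench import robot, snapshot, camera_info
from scipy.optimize import least_squares
def unproj(c,uv,z):
    T=c["cam_to_world"]; uv=np.atleast_2d(uv).astype(float)
    d=np.c_[(uv[:,0]-c["cx"])/c["fx"],(uv[:,1]-c["cy"])/c["fy"],np.ones(len(uv))]@T[:3,:3].T
    s=(z-T[2,3])/d[:,2]; return T[:3,3]+s[:,None]*d
def proj(c,P):
    T=c["cam_to_world"]; p=(np.atleast_2d(P)-T[:3,3])@T[:3,:3]
    return np.c_[p[:,0]/p[:,2]*c["fx"]+c["cx"],p[:,1]/p[:,2]*c["fy"]+c["cy"]]
def fit(obs,x0):
    """obs: list of (cam, local Nx3 pts, uv Nx2); fit x,y,yaw"""
    def f(p):
        ca,sa=np.cos(p[2]),np.sin(p[2]); r=[]
        for c,L,uv in obs:
            L=np.atleast_2d(L).astype(float)
            W=np.c_[p[0]+ca*L[:,0]-sa*L[:,1],p[1]+sa*L[:,0]+ca*L[:,1],L[:,2]]
            r.append((proj(c,W)-np.atleast_2d(uv)).ravel())
        return np.concatenate(r)
    s=least_squares(f,x0,loss="soft_l1"); return s.x,f(s.x).reshape(-1,2)
def snap(n,name,crop=None,k=1,save=True):
    c=camera_info(n); im=snapshot(n)[:,:,::-1].copy()
    cv2.imwrite("pics/%s_raw.png"%name,im)
    np.save("pics/%s_cam.npy"%name,c,allow_pickle=True)
    crop_save(name,name,crop,k); return c,im
def crop_save(src,out,crop=None,k=1):
    im=cv2.imread("pics/%s_raw.png"%src)
    x0,y0,x1,y1=crop or (0,0,640,400)
    cv2.imwrite("pics/%s.png"%out,cv2.resize(im[y0:y1,x0:x1],None,fx=k,fy=k,interpolation=cv2.INTER_CUBIC))
def cam(name): return np.load("pics/%s_cam.npy"%name,allow_pickle=True).item()
def st():
    o=robot.get_obs(); print(round(o["time"],2),np.round(o["tool_pos"],4),np.round(o["ee_rot"],3),np.round(o["wrist_force"],1),round(o["width"],4))
E
python3 - <<'E'
from h import *
for n in ["scene","side","wrist"]:
    import shutil
    shutil.copy(f"pics/{n}0.png",f"pics/{n}0_raw.png"); np.save(f"pics/{n}0_cam.npy",camera_info(n),allow_pickle=True)
c=cam("scene0")
print(unproj(c,[[298,222],[255,130],[400,278],[208,255],[243,300]],0.03).round(3))
crop_save("side0","side0_case",(300,200,500,320),4)
crop_save("wrist0","wrist0_scale",(200,70,460,260),3)
E
```

```text
[[ 0.583  0.011  0.03 ]
 [ 0.476 -0.291  0.03 ]
 [ 0.51   0.279  0.03 ]
 [ 0.794 -0.075  0.03 ]
 [ 0.8    0.068  0.03 ]]
```

View pics/side0_case.png

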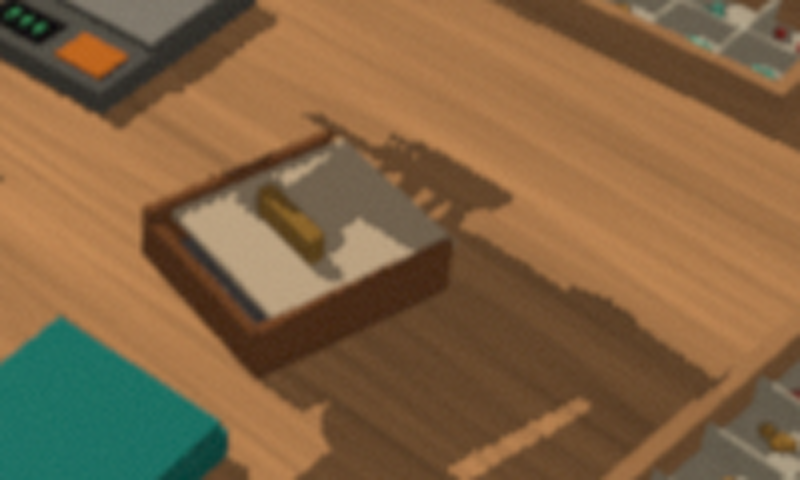

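View pics/wrist0_scale.png

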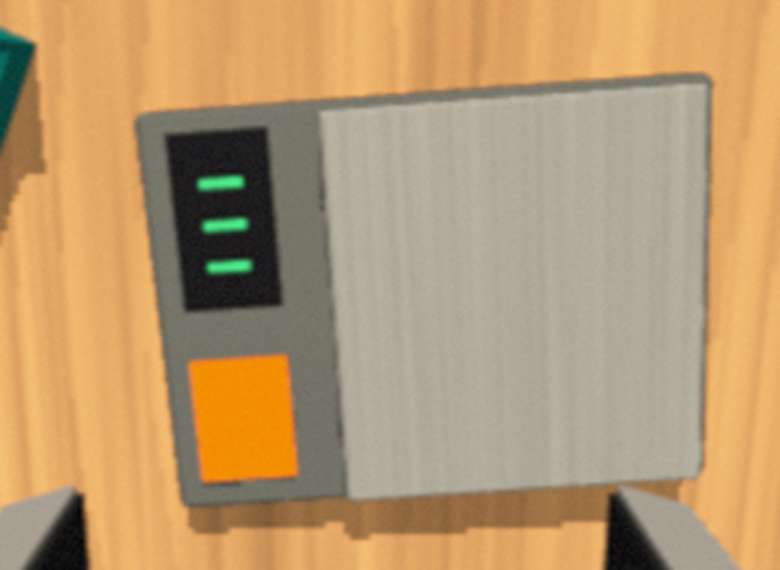

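```bash
python3 - <<'E'
from h import *
c=cam("wrist0"); o=np.array([200,70])
pan=np.array([[320,110],[710,80],[700,475],[346,497]])/3+o
L=[[-.062,.067,.034],[.062,.067,.034],[.062,-.067,.034],[-.062,-.067,.034]]
p,r=fit([(c,L,pan)],[.55,0,0]); print("pan",p.round(4),r.round(1).tolist())
k=np.array([[190,358],[289,353],[297,477],[200,483]])/3+o
L=[[-.017,.022,.0275],[.017,.022,.0275],[.017,-.022,.0275],[-.017,-.022,.0275]]
q,r=fit([(c,L,k)],[.45,0,0]); print("key",q.round(4),r.round(1).tolist())
c=cam("side0"); o=np.array([300,200])
# case: near-left corner top(145,212), near-right bottom.. rails
s=np.array([[145,212],[250,330],[450,243],[335,133]])/4+o
L=[[-.078,.068,.044],[-.078,-.068,.044],[.078,-.068,.044],[.078,.068,.044]]
p,r=fit([(c,L,s)],[.45,-.29,0]); print("case",p.round(4),r.round(1).tolist())
g=unproj(c,np.array([[292,212]])/4+o,.059);print(g)
E
```

```text
pan [0.6082 0.0061 0.0684] [[-0.5, -0.9], [0.1, -0.1], [0.1, 0.5], [0.3, 0.5]]
key [ 0.5147 -0.0375  0.0472] [[0.1, 0.7], [-0.2, 0.9], [-0.3, -0.7], [0.4, -1.3]]
case [ 0.4685 -0.2799 -0.2657] [[-0.8, -2.1], [0.4, 0.5], [0.6, 1.1], [-0.4, -0.7]]
[[ 0.46389393 -0.28019353  0.059     ]]
```

```bash
python3 -m creep '[{"slide":[-35,0,-95],"roll":5,"grip":0},{"slide":[-70,0,-190],"roll":10,"grip":0},{"slide":[-100,0,-280],"roll":15,"grip":0},{"slide":[-100,0,-280],"roll":15,"grip":0},{"slide":[-100,0,-280],"roll":15,"grip":0},{"slide":[-100,0,-280],"roll":15,"grip":0},{"slide":[-100,0,-280],"roll":15,"grip":0},{"slide":[-100,0,-280],"roll":15,"grip":0},{"slide":[-100,0,-280],"roll":15,"grip":0}]'
python3 - <<'E'
from h import *
st(); snap("wrist","w1"); st()
E
```

```text
time: 0.9
tool_pos: [0.4488, -0.2821, 0.2048]
ee_rot: [-1.57, 0.001, -0.267]
wrist_force: [-0.2, 1.2, -0.3]
width: 0.0941
0.9 [ 0.4488 -0.2821  0.2048] [-1.57e+00  1.00e-03 -2.67e-01] [-0.2  1.2 -0.3] 0.0941
0.95 [ 0.4496 -0.2804  0.2049] [-1.57e+00  1.00e-03 -2.64e-01] [-0.8  0.9 -0.4] 0.0939
```

View pics/w1.png

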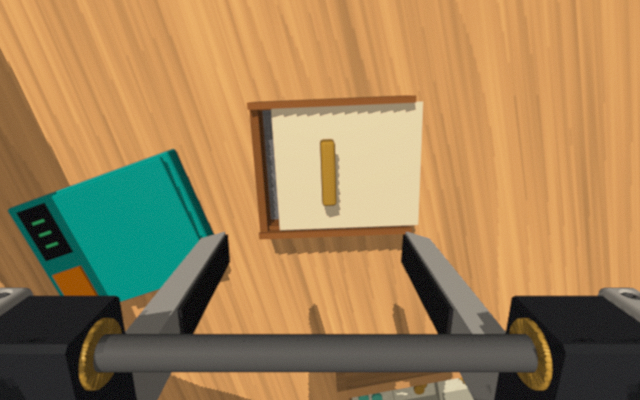

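The brown wooden case with its cream cover is in view, brass bar at (328,172), cover slightly ajar. The turquoise thing at (115,225) is the scale look-alike. Next, an enlarged crop.

```bash
python3 - <<'E'
from h import *
crop_save("w1","w1c",(235,85,435,250),4)
E
```

```text
(no output)
```

View pics/w1c.png

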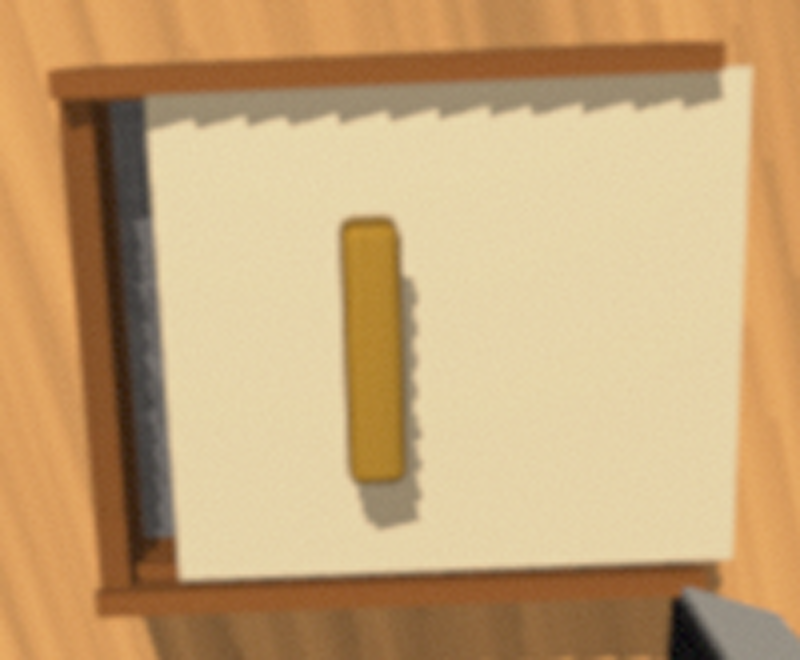

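```bash
python3 - <<'E'
from h import *
c=cam("w1"); o=np.array([235,85])
s=np.array([[50,72],[723,43],[98,614],[718,590]])/4+o
L=[[-.078,.068,.044],[.078,.068,.044],[-.078,-.068,.044],[.078,-.068,.044]]
p,r=fit([(c,L,s)],[.45,-.29,-.26]); print("case",p.round(4),r.round(1).tolist())
s=np.array([[341,217],[396,216],[406,482],[350,484]])/4+o
L=[[-.007,.031,.059],[.007,.031,.059],[.007,-.031,.059],[-.007,-.031,.059]]
g,r=fit([(c,L,s)],[.45,-.29,-.26]); print("bar",g.round(4),r.round(1).tolist())
R=lambda a:np.array([[np.cos(a),-np.sin(a)],[np.sin(a),np.cos(a)]])
print("bar in case",(R(-p[2])@(g[:2]-p[:2])).round(4))
t=robot.get_obs(); d=g[:2]-t["tool_pos"][:2]; print("bar in tool xz mm",(R(-t["ee_rot"][2])@d*1e3).round(1), t["ee_rot"][2])
E
```

```text
case [ 0.4694 -0.2799 -0.2212] [[-0.2, -0.1], [0.6, -0.7], [0.7, 0.6], [-2.6, 0.4]]
bar [ 0.4641 -0.2772 -0.222 ] [[-0.7, 1.0], [0.9, 0.6], [0.3, -0.9], [-0.3, -0.8]]
bar in case [-0.0057  0.0015]
bar in tool xz mm [13.2  6.8] -0.26411669748661226
```

```bash
python3 -m creep '[{"slide":[13,35,7],"roll":-2.4,"grip":0.3},{"slide":[13,75,7],"roll":-2.4,"grip":0.3},{"slide":[13,115,7],"roll":-2.4,"grip":0.3},{"slide":[13,145,7],"roll":-2.4,"grip":0.3},{"slide":[13,165,7],"roll":-2.4,"grip":0.3},{"slide":[13,165,7],"roll":-2.4,"grip":0.3},{"slide":[13,165,7],"roll":-2.4,"grip":0.3},{"slide":[13,165,7],"roll":-2.4,"grip":0.9},{"slide":[13,165,7],"roll":-2.4,"grip":0.9},{"slide":[13,165,7],"roll":-2.4,"grip":0.9},{"slide":[13,165,7],"roll":-2.4,"grip":0.9},{"slide":[13,165,7],"roll":-2.4,"grip":0.9},{"slide":[13,165,7],"roll":-2.4,"grip":0.9}]'
python3 -c "
from h import *
snap('side','s1',(260,180,520,340),3); st()"
```

```text
time: 2.03
tool_pos: [0.4645, -0.2767, 0.0407]
ee_rot: [-1.571, -0.0, -0.22]
wrist_force: [0.3, 0.9, 0.2]
width: 0.0292
2.08 [ 0.4644 -0.2767  0.0407] [-1.571 -0.    -0.22 ] [-1.8  0.4  0. ] 0.0257
```

View pics/s1.png

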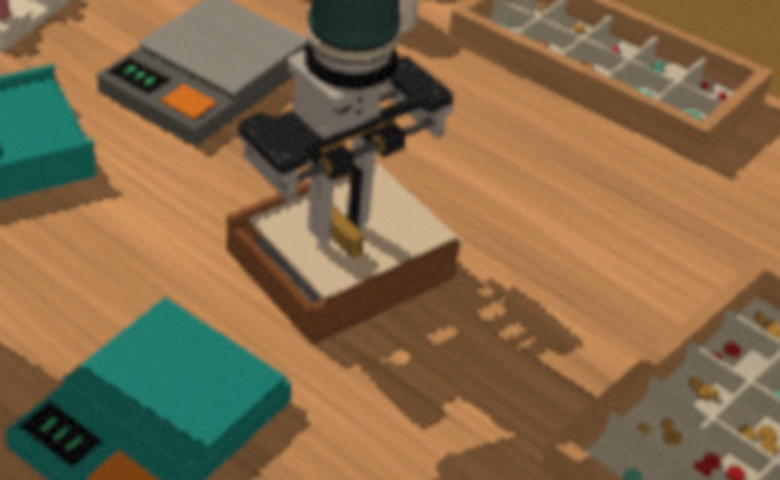

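The fingers straddle the bar (crop ~(345,225)) and are still closing. I'll finish closing, then slide most of the way.

```bash
python3 -m creep '[{"slide":[0,0,0],"roll":0,"grip":0.9},{"slide":[0,0,0],"roll":0,"grip":0.9},{"slide":[0,0,0],"roll":0,"grip":0.9},{"slide":[0,0,0],"roll":0,"grip":0.9},{"slide":[12,0,0],"roll":0,"grip":0.9},{"slide":[30,0,0],"roll":0,"grip":0.9},{"slide":[50,0,0],"roll":0,"grip":0.9},{"slide":[70,0,0],"roll":0,"grip":0.9},{"slide":[90,0,0],"roll":0,"grip":0.9},{"slide":[103,0,0],"roll":0,"grip":0.9},{"slide":[110,0,0],"roll":0,"grip":0.9},{"slide":[110,0,0],"roll":0,"grip":0.9}]'
python3 -m creep '[{"slide":[2,0,0],"roll":0,"grip":0.9},{"slide":[3,0,0],"roll":0,"grip":0.9},{"slide":[4,0,0],"roll":0,"grip":0.9}]'
```

```text
time: 3.08
tool_pos: [0.5731, -0.3017, 0.0405]
ee_rot: [-1.572, -0.002, -0.22]
wrist_force: [1.1, -3.5, 0.7]
width: 0.0137
time: 3.33
tool_pos: [0.5746, -0.302, 0.0406]
ee_rot: [-1.572, 0.001, -0.22]
wrist_force: [-2.0, -4.2, 0.2]
width: 0.0137
```

```bash
python3 -m creep '[{"slide":[1,0,0],"roll":0,"grip":0.9},{"slide":[2,0,0],"roll":0,"grip":0.9},{"slide":[2,0,0],"roll":0,"grip":0.9}]'; python3 -m creep '[{"slide":[1,0,0],"roll":0,"grip":0.9},{"slide":[2,0,0],"roll":0,"grip":0.9},{"slide":[2,0,0],"roll":0,"grip":0.9}]'
```

```text
time: 3.58
tool_pos: [0.5749, -0.3021, 0.0405]
ee_rot: [-1.572, 0.005, -0.221]
wrist_force: [-8.1, -2.2, 2.9]
width: 0.0136
time: 3.83
tool_pos: [0.5749, -0.3021, 0.0405]
ee_rot: [-1.571, 0.01, -0.221]
wrist_force: [-12.2, -1.1, 6.5]
width: 0.0135
```

Hard stop reached (12 N, no further motion). I'll release, lift, and go look at the rack.

```bash
python3 -m creep '[{"slide":[-4,0,0],"roll":0,"grip":0.4},{"slide":[-4,0,0],"roll":0,"grip":0.4},{"slide":[-4,0,0],"roll":0,"grip":0.4},{"slide":[-4,-10,0],"roll":0,"grip":0.4},{"slide":[-4,-50,0],"roll":0,"grip":0.4},{"slide":[-4,-90,0],"roll":0,"grip":0.4},{"slide":[-4,-130,0],"roll":0,"grip":0.4},{"slide":[-4,-165,0],"roll":0,"grip":0.4}]'
python3 -c "
from h import *
snap('wrist','w2'); st()"
python3 -m creep '[{"slide":[-13,0,37],"roll":-6,"grip":0.4},{"slide":[-26,0,74],"roll":-12,"grip":0.4},{"slide":[-39,0,111],"roll":-12.6,"grip":0.4},{"slide":[-52,0,148],"roll":-12.6,"grip":0.4},{"slide":[-65,0,185],"roll":-12.6,"grip":0.4},{"slide":[-78,0,222],"roll":-12.6,"grip":0.4},{"slide":[-91,0,259],"roll":-12.6,"grip":0.4},{"slide":[-104,0,296],"roll":-12.6,"grip":0.4},{"slide":[-117,0,333],"roll":-12.6,"grip":0.4},{"slide":[-130,0,370],"roll":-12.6,"grip":0.4},{"slide":[-143,0,407],"roll":-12.6,"grip":0.4},{"slide":[-156,0,444],"roll":-12.6,"grip":0.4},{"slide":[-169,0,481],"roll":-12.6,"grip":0.4},{"slide":[-182,0,518],"roll":-12.6,"grip":0.4},{"slide":[-195,0,550],"roll":-12.6,"grip":0.4},{"slide":[-195,0,550],"roll":-12.6,"grip":0.4},{"slide":[-195,0,550],"roll":-12.6,"grip":0.4}]'
python3 -c "
from h import *
snap('wrist','w3'); st()"
```

```text
time: 4.5
tool_pos: [0.5764, -0.3011, 0.2094]
ee_rot: [-1.571, -0.003, -0.219]
wrist_force: [0.4, -0.6, 0.4]
width: 0.0566
4.55 [ 0.5791 -0.3028  0.2187] [-1.576 -0.017 -0.219] [ 1.  -1.2  4. ] 0.0566
time: 5.97
tool_pos: [0.5047, 0.2799, 0.2057]
ee_rot: [-1.57, -0.0, 0.004]
wrist_force: [0.3, -0.6, 1.0]
width: 0.0565
6.02 [0.5051 0.2784 0.2057] [-1.571e+00 -1.000e-03  2.000e-03] [0.9 0.1 0. ] 0.0563
```

View pics/w2.png

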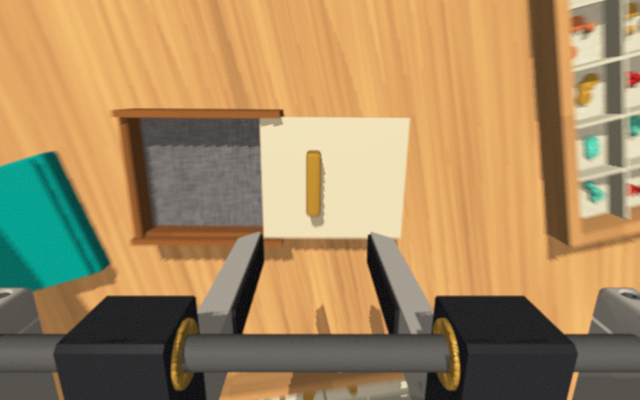

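View pics/w3.png

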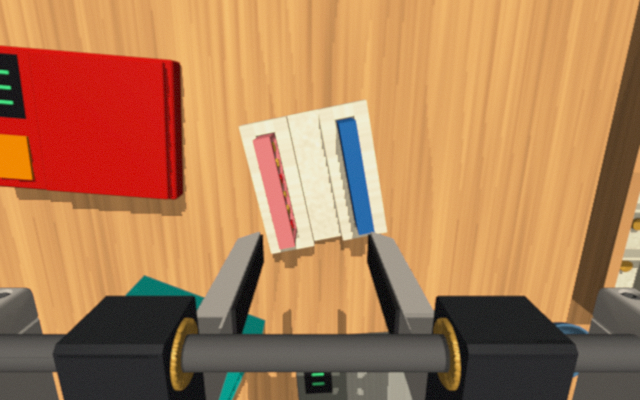

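The cover is right back (w2). In w3 the candidates are the pink board at (275,192) and the blue one at (355,177). The blue framed board in the rack's far slot is the one meant. I'll confirm it enlarged.

```bash
python3 -c "
from h import *
crop_save('w3','w3c',(230,90,400,265),4)"
```

```text
(no output)
```

View pics/w3c.png

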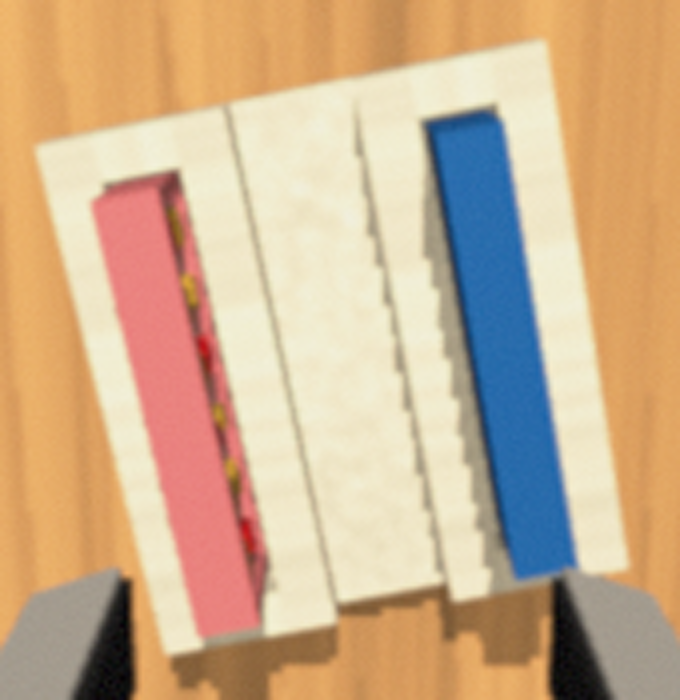

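```bash
python3 - <<'E'
from h import *
c=cam("w3"); o=np.array([230,90])
s=np.array([[37,147],[545,40],[629,571],[165,655]])/4+o
L=[[-.065,.07,.026],[.065,.07,.026],[.065,-.07,.026],[-.065,-.07,.026]]
p,r=fit([(c,L,s)],[.5,.3,.2]); print("rack",p.round(4),r.round(1).tolist())
s=np.array([[434,124],[502,120],[577,569],[515,579]])/4+o
L=[[-.008,.055,.058],[.008,.055,.058],[.008,-.055,.058],[-.008,-.055,.058]]
g,r=fit([(c,L,s)],[.5,.3,.2]); print("blue",g.round(4),r.round(1).tolist())
R=lambda a:np.array([[np.cos(a),-np.sin(a)],[np.sin(a),np.cos(a)]])
print("in rack",(R(-p[2])@(g[:2]-p[:2])).round(4), "slot",(p[:2]+R(p[2])@[.04,0]).round(4))
t=robot.get_obs(); d=g[:2]-t["tool_pos"][:2]; print((R(-t["ee_rot"][2])@d*1e3).round(1), np.degrees(g[2]-t["ee_rot"][2]))
E
```

```text
rack [0.5068 0.272  0.2027] [[-1.0, 0.3], [1.1, 0.5], [0.5, -0.8], [-0.6, -0.2]]
blue [0.5455 0.2818 0.2026] [[-0.1, 2.3], [0.4, -0.2], [0.1, -0.7], [-0.4, -0.2]]
in rack [0.0399 0.0018] slot [0.546 0.28 ]
[40.3  3.3] 11.503004896668541
```

```bash
python3 -m creep '[{"slide":[20,20,2],"roll":-6,"grip":0.4},{"slide":[40,40,3],"roll":-11.5,"grip":0.4},{"slide":[40,75,3],"roll":-11.5,"grip":0.4},{"slide":[40,110,3],"roll":-11.5,"grip":0.4},{"slide":[40,140,3],"roll":-11.5,"grip":0.4},{"slide":[40,165,3],"roll":-11.5,"grip":0.4},{"slide":[40,175,3],"roll":-11.5,"grip":0.4},{"slide":[40,175,3],"roll":-11.5,"grip":0.4}]'
python3 -c "
from h import *
snap('side','s2',(200,110,360,230),4);st();snap('scene','c2',(320,200,480,320),4)"
```

```text
time: 6.68
tool_pos: [0.5437, 0.2784, 0.0273]
ee_rot: [-1.572, 0.006, 0.199]
wrist_force: [0.1, 0.1, -0.4]
width: 0.0563
6.73 [0.5452 0.2794 0.0299] [-1.571  0.002  0.199] [0.  0.1 0.4] 0.0564
```

View pics/s2.png

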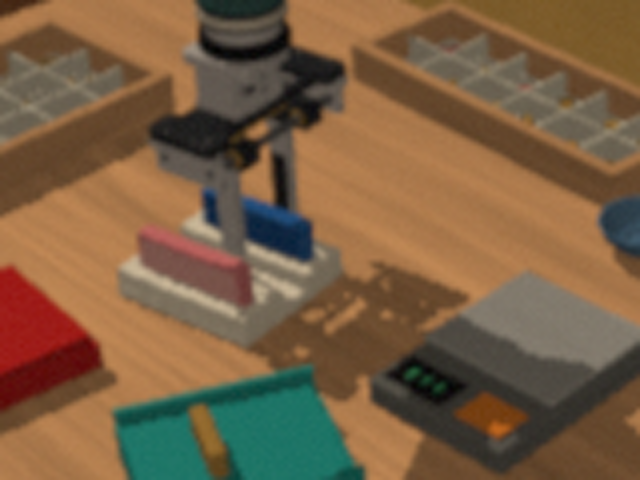

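View pics/c2.png

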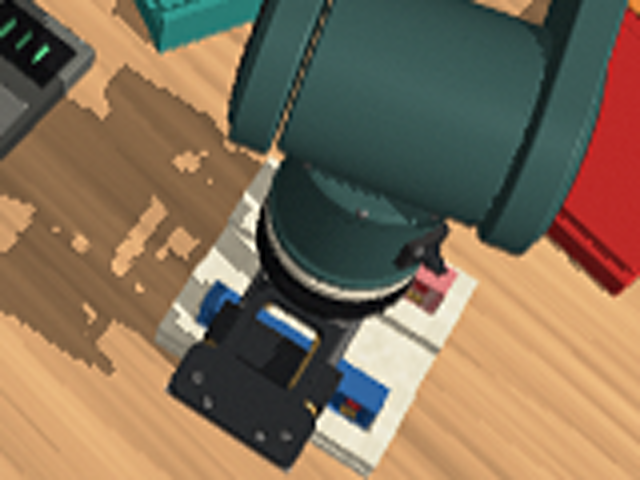

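The fingers straddle the blue board at its middle and clear the pink one. I'll close and lift.

```bash
python3 -m creep '[{"slide":[0,0,0],"roll":0,"grip":0.9},{"slide":[0,0,0],"roll":0,"grip":0.9},{"slide":[0,0,0],"roll":0,"grip":0.9},{"slide":[0,0,0],"roll":0,"grip":0.9},{"slide":[0,0,0],"roll":0,"grip":0.9},{"slide":[0,0,0],"roll":0,"grip":0.9},{"slide":[0,0,0],"roll":0,"grip":0.9},{"slide":[0,0,0],"roll":0,"grip":0.9},{"slide":[0,0,0],"roll":0,"grip":0.9}]'
python3 -m creep '[{"slide":[0,-5,0],"roll":0,"grip":0.9},{"slide":[0,-15,0],"roll":0,"grip":0.9},{"slide":[0,-40,0],"roll":0,"grip":0.9},{"slide":[0,-70,0],"roll":0,"grip":0.9},{"slide":[0,-100,0],"roll":0,"grip":0.9},{"slide":[0,-130,0],"roll":0,"grip":0.9},{"slide":[0,-130,0],"roll":0,"grip":0.9}]'
python3 - <<'E'
from h import *
snap('side','s3',(200,60,400,210),4);st()
o=robot.get_obs(); 
R=lambda a:np.array([[np.cos(a),-np.sin(a)],[np.sin(a),np.cos(a)]])
yaw=.06; tgt=np.array([.6082,.0061])+R(yaw)@[.031,0]
print((R(-o["ee_rot"][2])@(tgt-o["tool_pos"][:2])*1e3).round(1),np.degrees(o["ee_rot"][2]-yaw))
E
```

```text
time: 7.53
tool_pos: [0.5453, 0.2809, 0.0307]
ee_rot: [-1.571, -0.0, 0.201]
wrist_force: [-0.6, 0.2, 0.7]
width: 0.0159
time: 8.12
tool_pos: [0.5489, 0.2823, 0.1698]
ee_rot: [-1.568, -0.015, 0.201]
wrist_force: [0.3, -0.1, 0.5]
width: 0.0159
8.17 [0.5478 0.2818 0.1663] [-1.569 -0.01   0.201] [ 0.6 -0.2 -1.5] 0.0155
[  34.9 -286.5] 8.060144372488596
```

View pics/s3.png

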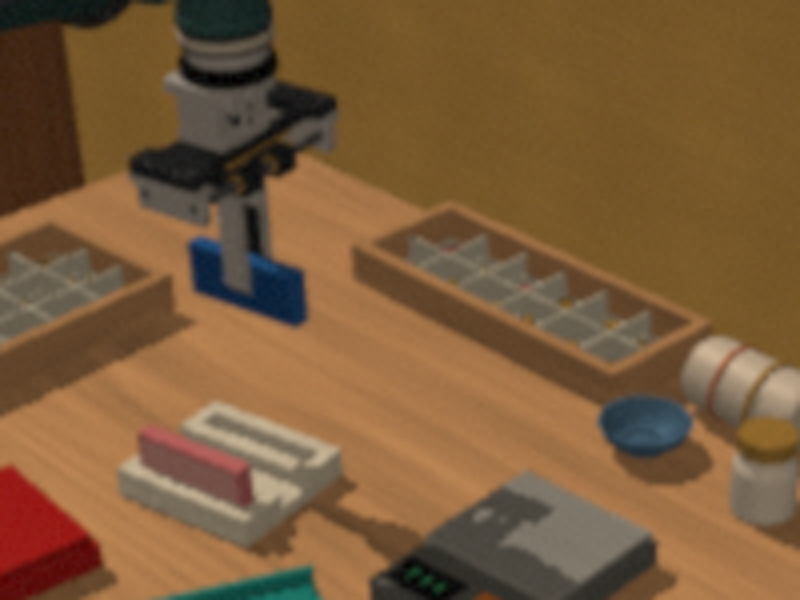

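```bash
python3 - <<'E'
from h import *
crop_save("w3","w3s",(270,330,470,400),4)
crop_save("scene0","scene0s",(240,170,360,275),6)
E
```

```text
(no output)
```

View pics/scene0s.png

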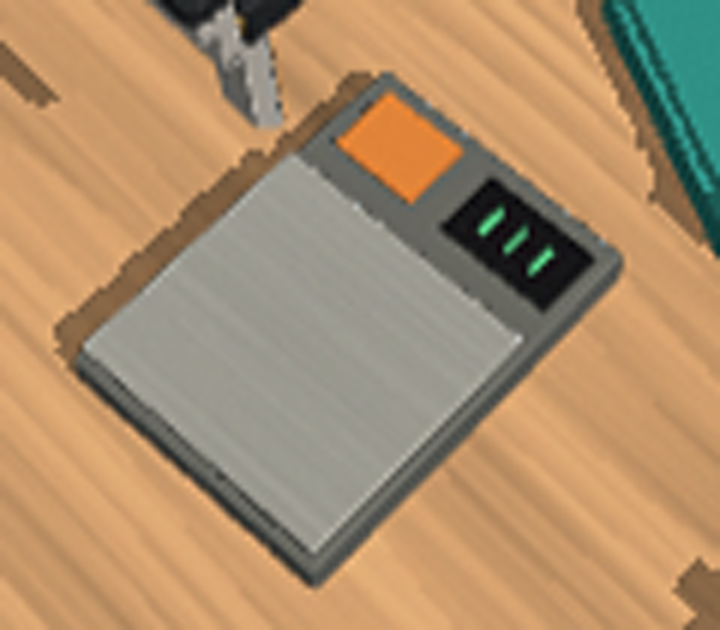

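```bash
python3 - <<'E'
from h import *
cw=cam("wrist0"); o=np.array([200,70])
pan=np.array([[320,110],[710,80],[700,475],[346,497]])/3+o
L=np.array([[-.062,.067,.034],[.062,.067,.034],[.062,-.067,.034],[-.062,-.067,.034]])
K=np.array([[-.017,.022,.0275],[.017,.022,.0275],[.017,-.022,.0275],[-.017,-.022,.0275]])
k=np.array([[190,358],[289,353],[297,477],[200,483]])/3+o
cs=cam("scene0"); o=np.array([240,170])
pan2=np.array([[522,338],[315,553],[82,345],[292,155]])/6+o
k2=np.array([[463,152],[412,203],[337,142],[390,93]])/6+o
for n,ob in [("s",[(cs,L,pan2)]),("both",[(cs,L,pan2),(cw,L,pan)])]:
    p,r=fit(ob,[.6,0,0]); print(n,p.round(4),r.round(1).tolist())
for n,ob in [("ks",[(cs,K,k2)]),("kboth",[(cs,K,k2),(cw,K,k)])]:
    q,r=fit(ob,[.5,-.04,0]); print(n,q.round(4),r.round(1).tolist())
R=lambda a:np.array([[np.cos(a),-np.sin(a)],[np.sin(a),np.cos(a)]])
print((R(-p[2])@(q[:2]-p[:2])).round(4))
E
```

```text
s [0.6063 0.0094 0.0725] [[0.6, 0.0], [-0.1, 0.3], [-0.4, 0.2], [-0.0, -1.0]]
both [0.608  0.0065 0.0681] [[-0.7, -0.2], [-1.6, -0.0], [-1.6, -0.2], [-1.1, -1.3], [-0.7, -1.4], [-0.0, -0.5], [-0.1, 0.2], [0.1, 0.1]]
ks [ 0.5131 -0.033   0.0689] [[0.3, -0.2], [-0.2, -0.0], [-0.1, 0.2], [0.1, -0.0]]
kboth [ 0.5146 -0.0367  0.0478] [[-1.2, -0.5], [-1.9, -0.5], [-1.4, -0.6], [-1.0, -0.6], [-0.0, 0.0], [-0.3, 0.2], [-0.4, -1.4], [0.2, -2.0]]
[-0.0961 -0.0368]
```

```bash
python3 -m creep '[{"slide":[4,0,-36],"roll":3,"grip":0.9},{"slide":[9,0,-72],"roll":7.5,"grip":0.9},{"slide":[13,0,-108],"roll":7.5,"grip":0.9},{"slide":[18,0,-144],"roll":7.5,"grip":0.9},{"slide":[23,0,-180],"roll":7.5,"grip":0.9},{"slide":[27,0,-216],"roll":7.5,"grip":0.9},{"slide":[32,0,-250],"roll":7.5,"grip":0.9},{"slide":[37,0,-275],"roll":7.5,"grip":0.9},{"slide":[37,0,-284],"roll":7.5,"grip":0.9},{"slide":[37,0,-284],"roll":7.5,"grip":0.9},{"slide":[37,0,-284],"roll":7.5,"grip":0.9},{"slide":[37,0,-284],"roll":7.5,"grip":0.9}]'
python3 -c "
from h import *
snap('wrist','w4');st()"
```

```text
time: 9.17
tool_pos: [0.6375, 0.0115, 0.1598]
ee_rot: [-1.57, 0.001, 0.071]
wrist_force: [-0.1, -0.1, -0.6]
width: 0.0158
9.22 [0.6376 0.0117 0.1602] [-1.57e+00  1.00e-03  7.20e-02] [ 0.2  0.9 -0.6] 0.016
```

View pics/w4.png

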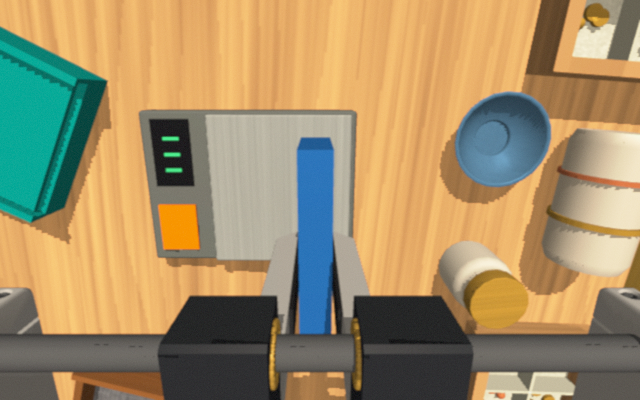

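```bash
python3 -m creep '[{"slide":[0,30,-2],"roll":0,"grip":0.9},{"slide":[0,65,-2],"roll":0,"grip":0.9},{"slide":[0,90,-2],"roll":0,"grip":0.9},{"slide":[0,100,-2],"roll":0,"grip":0.9},{"slide":[0,104,-2],"roll":0,"grip":0.9},{"slide":[0,106,-2],"roll":0,"grip":0.9},{"slide":[0,106,-2],"roll":0,"grip":0.9}]'
python3 -m creep '[{"slide":[0,1,0],"roll":0,"grip":0.9},{"slide":[0,1,0],"roll":0,"grip":0.9}]'
```

```text
time: 9.8
tool_pos: [0.6394, 0.0085, 0.0562]
ee_rot: [-1.571, -0.003, 0.071]
wrist_force: [0.3, 0.0, -1.4]
width: 0.0157
time: 9.97
tool_pos: [0.6397, 0.0079, 0.0557]
ee_rot: [-1.571, -0.004, 0.07]
wrist_force: [0.9, -0.9, -0.7]
width: 0.0154
```

```bash
python3 -c "
from h import *
st();snap('side','s4',(270,130,410,235),5);st()"
```

```text
9.97 [0.6397 0.0079 0.0557] [-1.571 -0.004  0.07 ] [ 0.9 -0.9 -0.7] 0.0154
10.02 [0.6394 0.0078 0.0554] [-1.571 -0.003  0.07 ] [-0.3 -0.3 -0.8] 0.0157
```

View pics/s4.png

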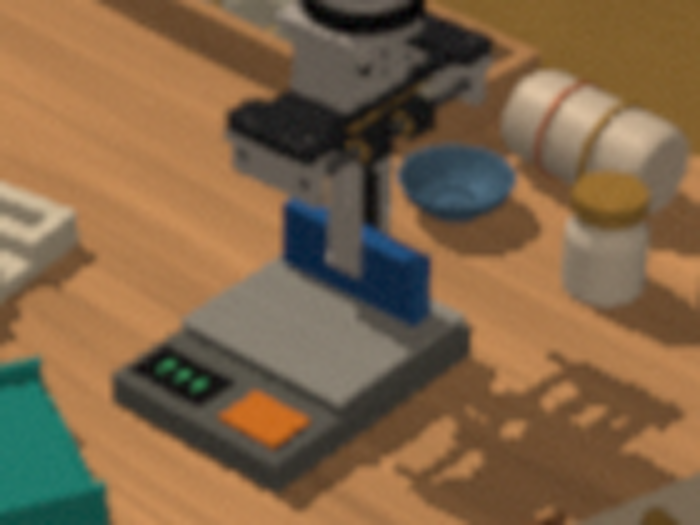

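```bash
python3 -m creep '[{"slide":[0,1,0],"roll":0,"grip":0.9},{"slide":[0,2,0],"roll":0,"grip":0.9},{"slide":[0,2,0],"roll":0,"grip":0.9}]';python3 -m creep '[{"slide":[0,1,0],"roll":0,"grip":0.9},{"slide":[0,1,0],"roll":0,"grip":0.9}]'
```

```text
time: 10.27
tool_pos: [0.6391, 0.0078, 0.0527]
ee_rot: [-1.571, -0.002, 0.07]
wrist_force: [0.3, 0.7, 3.0]
width: 0.0159
time: 10.43
tool_pos: [0.6391, 0.0078, 0.0527]
ee_rot: [-1.571, -0.002, 0.07]
wrist_force: [-2.0, -0.3, 6.1]
width: 0.016
```

Contact at the pan (6 N). I'll release slightly, raise the tips near the board's top, then push the top to tip it back, catching it on the rear finger.

```bash
python3 -m creep '[{"slide":[0,-1.5,0],"roll":0,"grip":0.72},{"slide":[0,-1.5,0],"roll":0,"grip":0.72},{"slide":[0,-1.5,0],"roll":0,"grip":0.72},{"slide":[0,-5,0],"roll":0,"grip":0.72},{"slide":[0,-14,0],"roll":0,"grip":0.72},{"slide":[0,-21,0],"roll":0,"grip":0.72},{"slide":[0,-21,0],"roll":0,"grip":0.72}]'
python3 -c "
from h import *
st();snap('side','s5',(270,130,410,235),5)"
```

```text
time: 11.02
tool_pos: [0.6399, 0.0078, 0.0743]
ee_rot: [-1.571, -0.005, 0.07]
wrist_force: [0.5, -0.3, 0.8]
width: 0.0263
11.02 [0.6399 0.0078 0.0743] [-1.571 -0.005  0.07 ] [ 0.5 -0.3  0.8] 0.0263
```

View pics/s5.png

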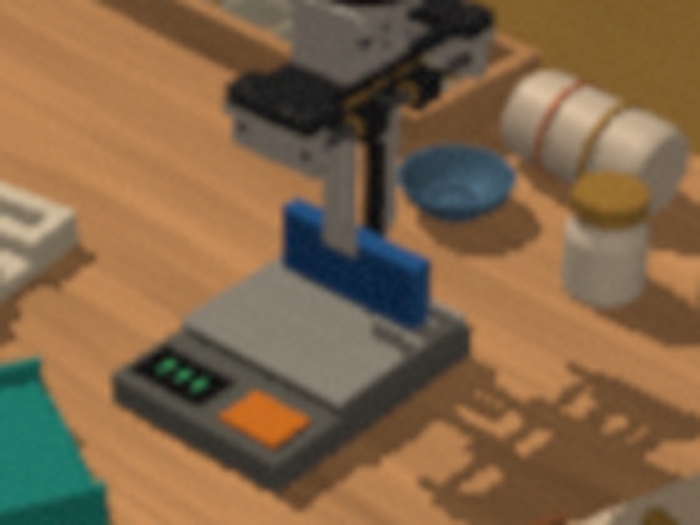

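```bash
python3 -m creep '[{"slide":[-4,2,0],"roll":0,"grip":0.72},{"slide":[-8,2,0],"roll":0,"grip":0.72},{"slide":[-11,2,0],"roll":0,"grip":0.72},{"slide":[-14,2,0],"roll":0,"grip":0.72},{"slide":[-17,2,0],"roll":0,"grip":0.72},{"slide":[-18,2,0],"roll":0,"grip":0.72},{"slide":[-18,2,0],"roll":0,"grip":0.72}]'
python3 -c "
from h import *
st();snap('side','s6',(270,130,410,235),5)"
```

```text
time: 11.65
tool_pos: [0.6199, 0.0067, 0.0694]
ee_rot: [-1.571, 0.0, 0.07]
wrist_force: [-0.2, -1.0, 1.4]
width: 0.0263
11.65 [0.6199 0.0067 0.0694] [-1.571  0.     0.07 ] [-0.2 -1.   1.4] 0.0263
```

View pics/s6.png

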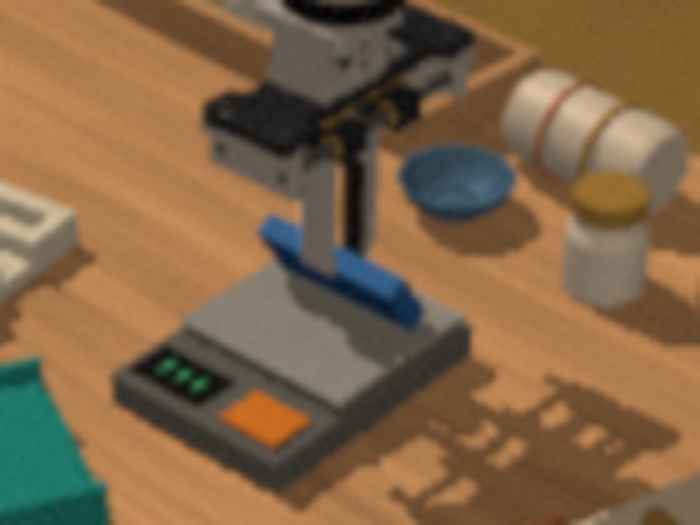

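The board leans back on the rear finger. I'll open the front finger away, lower, then let the board down.

```bash
python3 -m creep '[{"slide":[1,0,0],"roll":0,"grip":0},{"slide":[4,0,0],"roll":0,"grip":0},{"slide":[7,0,0],"roll":0,"grip":0},{"slide":[10,0,0],"roll":0,"grip":0},{"slide":[13,0,0],"roll":0,"grip":0},{"slide":[16,0,0],"roll":0,"grip":0},{"slide":[19,0,0],"roll":0,"grip":0},{"slide":[22,0,0],"roll":0,"grip":0},{"slide":[25,0,0],"roll":0,"grip":0},{"slide":[28,0,0],"roll":0,"grip":0},{"slide":[31,0,0],"roll":0,"grip":0},{"slide":[33,0,0],"roll":0,"grip":0},{"slide":[33,0,0],"roll":0,"grip":0}]'
python3 -c "
from h import *
st();snap('side','s7',(270,130,410,235),5)"
```

```text
time: 12.78
tool_pos: [0.6537, 0.0089, 0.0695]
ee_rot: [-1.571, -0.0, 0.07]
wrist_force: [-0.0, 0.2, -0.4]
width: 0.0942
12.78 [0.6537 0.0089 0.0695] [-1.571 -0.     0.07 ] [-0.   0.2 -0.4] 0.0942
```

View pics/s7.png

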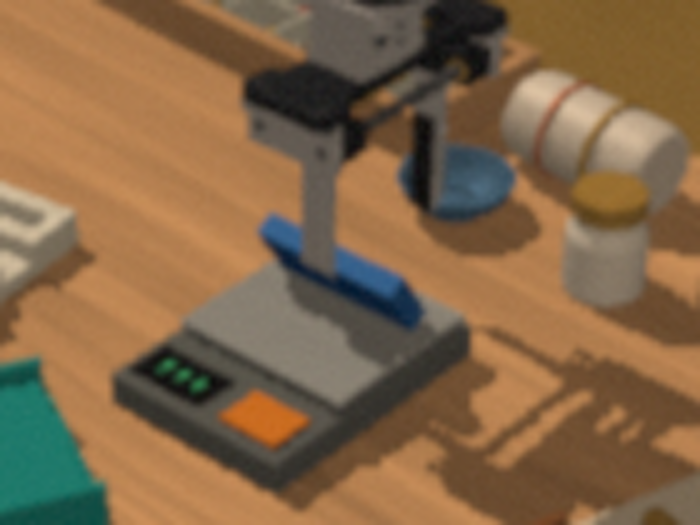

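```bash
python3 -m creep '[{"slide":[0,8,0],"roll":0,"grip":0},{"slide":[0,16,0],"roll":0,"grip":0},{"slide":[0,22,0],"roll":0,"grip":0},{"slide":[-4,22,0],"roll":0,"grip":0},{"slide":[-8,22,0],"roll":0,"grip":0},{"slide":[-12,22,0],"roll":0,"grip":0},{"slide":[-16,22,0],"roll":0,"grip":0},{"slide":[-20,22,0],"roll":0,"grip":0},{"slide":[-24,22,0],"roll":0,"grip":0},{"slide":[-28,22,0],"roll":0,"grip":0},{"slide":[-30,22,0],"roll":0,"grip":0},{"slide":[-30,22,0],"roll":0,"grip":0}]'
python3 -c "
from h import *
st();snap('side','s8',(270,130,410,235),5)"
```

```text
time: 13.83
tool_pos: [0.6231, 0.0068, 0.0478]
ee_rot: [-1.571, -0.001, 0.07]
wrist_force: [0.5, 0.1, 0.4]
width: 0.0938
13.83 [0.6231 0.0068 0.0478] [-1.571e+00 -1.000e-03  7.000e-02] [0.5 0.1 0.4] 0.0938
```

View pics/s8.png

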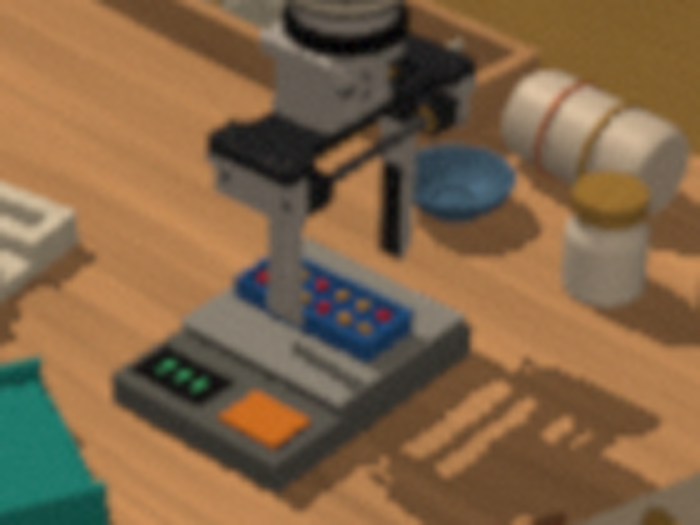

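The board lies flat with its charms up at (325,310) in the crop. I'll raise, shut the fingers, and move over the key.

```bash
python3 -m creep '[{"slide":[0,-30,0],"roll":0,"grip":0},{"slide":[0,-70,0],"roll":0,"grip":0.3},{"slide":[-20,-110,-10],"roll":0,"grip":1},{"slide":[-50,-130,-20],"roll":0,"grip":1},{"slide":[-80,-130,-30],"roll":0,"grip":1},{"slide":[-112,-130,-34],"roll":0,"grip":1},{"slide":[-112,-130,-34],"roll":0,"grip":1},{"slide":[-112,-130,-34],"roll":0,"grip":1},{"slide":[-112,-130,-34],"roll":0,"grip":1},{"slide":[-112,-130,-34],"roll":0,"grip":1},{"slide":[-112,-130,-34],"roll":0,"grip":1},{"slide":[-112,-130,-34],"roll":0,"grip":1},{"slide":[-112,-130,-34],"roll":0,"grip":1},{"slide":[-112,-130,-34],"roll":0,"grip":1},{"slide":[-112,-130,-34],"roll":0,"grip":1},{"slide":[-112,-130,-34],"roll":0,"grip":1},{"slide":[-112,-130,-34],"roll":0,"grip":1}]'
python3 -c "
from h import *
st();snap('wrist','w5')"
```

```text
time: 15.3
tool_pos: [0.5141, -0.0349, 0.1775]
ee_rot: [-1.571, -0.0, 0.07]
wrist_force: [-1.0, 0.4, 0.1]
width: 0.0005
15.3 [ 0.5141 -0.0349  0.1775] [-1.571 -0.     0.07 ] [-1.   0.4  0.1] 0.0005
```

View pics/w5.png

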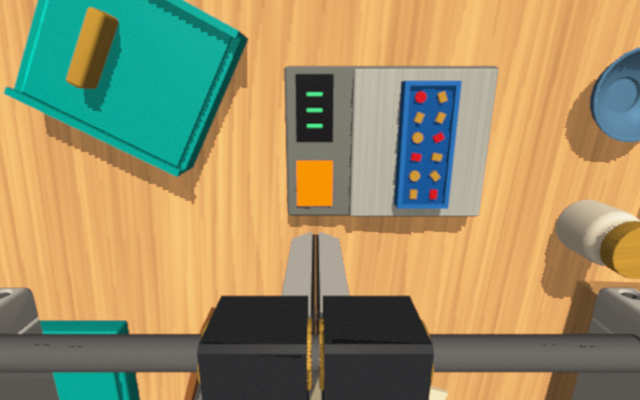

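```bash
python3 -c "
from h import *
crop_save('w5','w5c',(280,60,480,225),4)"
```

```text
(no output)
```

View pics/w5c.png

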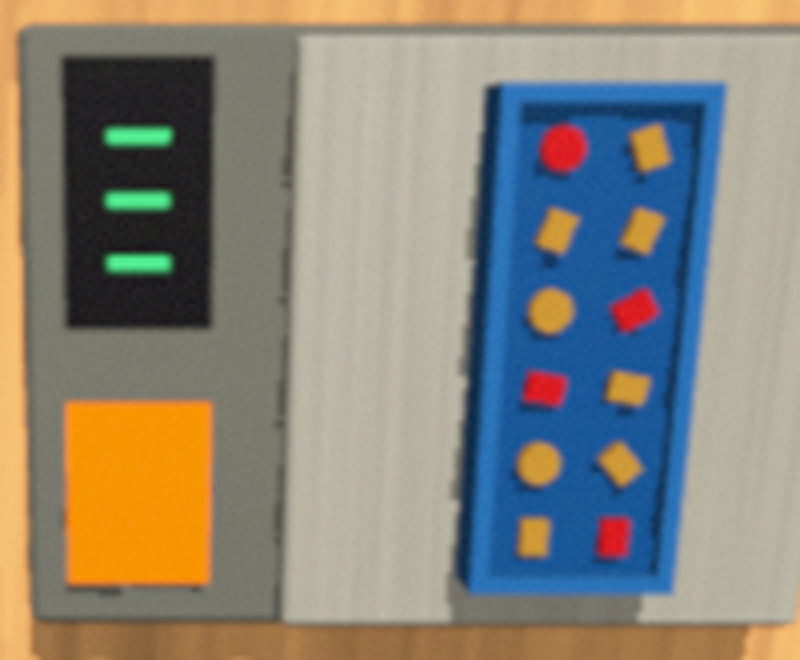

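```bash
python3 - <<'E'
from h import *
c=cam("w5"); o=np.array([280,60])
K=np.array([[-.017,.022,.0275],[.017,.022,.0275],[.017,-.022,.0275],[-.017,-.022,.0275]])
q,r=fit([(c,K,np.array([[64,402],[212,402],[211,584],[66,586]])/4+o)],[.5,-.04,0]); print("key",q.round(4),r.round(1).tolist())
B=np.array([[-.023,.055,.05],[.023,.055,.05],[.023,-.055,.05],[-.023,-.055,.05]])
b,r=fit([(c,B,np.array([[500,85],[725,84],[672,593],[472,593]])/4+o)],[.6,0,0]); print("board",b.round(4),r.round(1).tolist())
t=robot.get_obs(); R=lambda a:np.array([[np.cos(a),-np.sin(a)],[np.sin(a),np.cos(a)]])
print(t["tool_pos"], (R(-.07)@(q[:2]-t["tool_pos"][:2])*1e3).round(1))
E
```

```text
key [ 0.5147 -0.0377  0.0742] [[0.3, 0.5], [-0.4, 0.4], [-0.6, -0.3], [0.7, -0.7]]
board [0.6097 0.0067 0.0774] [[0.1, -0.1], [-0.0, -0.3], [0.3, 0.1], [-0.5, 0.4]]
[ 0.51401616 -0.03489077  0.17750084] [ 0.5 -2.8]
```

```bash
python3 -m creep '[{"slide":[0,35,-2],"roll":0,"grip":1},{"slide":[0,75,-2],"roll":0,"grip":1},{"slide":[0,110,-2],"roll":0,"grip":1},{"slide":[0,135,-2],"roll":0,"grip":1},{"slide":[0,144,-2],"roll":0,"grip":1},{"slide":[0,146,-2],"roll":0,"grip":1},{"slide":[0,146,-2],"roll":0,"grip":1},{"slide":[0,146,-2],"roll":0,"grip":1}]'
python3 -m creep '[{"slide":[0,2,0],"roll":0,"grip":1},{"slide":[0,4,0],"roll":0,"grip":1},{"slide":[0,5,0],"roll":0,"grip":1},{"slide":[0,6,0],"roll":0,"grip":1},{"slide":[0,6,0],"roll":0,"grip":1}]'
```

```text
time: 16.02
tool_pos: [0.5159, -0.0372, 0.0337]
ee_rot: [-1.572, -0.004, 0.07]
wrist_force: [0.8, 0.3, -0.2]
width: 0.0005
time: 16.43
tool_pos: [0.515, -0.037, 0.0264]
ee_rot: [-1.571, -0.002, 0.07]
wrist_force: [-0.3, 0.7, 2.8]
width: 0.0005
```

```bash
python3 -m creep '[{"slide":[0,1,0],"roll":0,"grip":1},{"slide":[0,2,0],"roll":0,"grip":1},{"slide":[0,2,0],"roll":0,"grip":1},{"slide":[0,2,0],"roll":0,"grip":1}]'
python3 -m creep '[{"slide":[0,1,0],"roll":0,"grip":1},{"slide":[0,1,0],"roll":0,"grip":1},{"slide":[0,1,0],"roll":0,"grip":1}]'
python3 -c "
from h import *
snap('side','s9',(270,130,410,235),5);st()"
```

```text
time: 16.77
tool_pos: [0.515, -0.037, 0.0257]
ee_rot: [-1.571, -0.002, 0.07]
wrist_force: [-3.5, 1.1, 9.8]
width: 0.0004
time: 17.02
tool_pos: [0.515, -0.037, 0.0256]
ee_rot: [-1.571, -0.002, 0.07]
wrist_force: [-4.3, 0.8, 14.6]
width: 0.0003
17.07 [ 0.515  -0.037   0.0256] [-1.571 -0.002  0.07 ] [-3.8  0.7 13.3] 0.0006
```

View pics/s9.png

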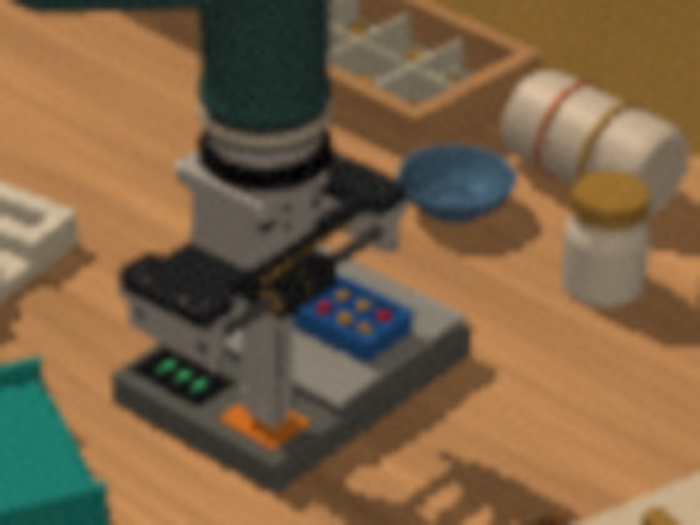

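Key fully down at 13 N for over 0.3 s. I'll rise, open, and go over the board.

```bash
python3 -m creep '[{"slide":[0,-5,0],"roll":0,"grip":1},{"slide":[0,-35,0],"roll":0,"grip":0.2},{"slide":[0,-70,0],"roll":0,"grip":0.2},{"slide":[10,-95,5],"roll":0,"grip":0.2},{"slide":[40,-100,17],"roll":0,"grip":0.2},{"slide":[70,-100,27],"roll":0,"grip":0.2},{"slide":[97,-100,37],"roll":-0.4,"grip":0.2},{"slide":[97,-100,37],"roll":-0.4,"grip":0.2},{"slide":[97,-100,37],"roll":-0.4,"grip":0.2},{"slide":[97,-100,37],"roll":-0.4,"grip":0.2},{"slide":[97,-100,37],"roll":-0.4,"grip":0.2},{"slide":[97,-100,37],"roll":-0.4,"grip":0.2},{"slide":[97,-100,37],"roll":-0.4,"grip":0.2},{"slide":[97,-100,37],"roll":-0.4,"grip":0.2},{"slide":[97,-100,37],"roll":-0.4,"grip":0.2}]'
```

```text
time: 18.32
tool_pos: [0.6081, 0.0066, 0.1229]
ee_rot: [-1.571, -0.001, 0.076]
wrist_force: [-0.6, 0.1, 0.3]
width: 0.0748
```

```bash
python3 -m creep '[{"slide":[1.5,30,0],"roll":0,"grip":0.2},{"slide":[1.5,60,0],"roll":0,"grip":0.2},{"slide":[1.5,78,0],"roll":0,"grip":0.2},{"slide":[1.5,84,0],"roll":0,"grip":0.2},{"slide":[1.5,85,0],"roll":0,"grip":0.2},{"slide":[1.5,85,0],"roll":0,"grip":0.2}]'
python3 -m creep '[{"slide":[0,0,0],"roll":0,"grip":0.8},{"slide":[0,0,0],"roll":0,"grip":0.8},{"slide":[0,0,0],"roll":0,"grip":0.8},{"slide":[0,0,0],"roll":0,"grip":0.8},{"slide":[0,0,0],"roll":0,"grip":0.8},{"slide":[0,0,0],"roll":0,"grip":0.8},{"slide":[0,0,0],"roll":0,"grip":0.8},{"slide":[0,0,0],"roll":0,"grip":0.8}]'
```

```text
time: 18.82
tool_pos: [0.6104, 0.0068, 0.0383]
ee_rot: [-1.571, -0.001, 0.077]
wrist_force: [-0.8, -0.4, 0.6]
width: 0.0752
time: 19.48
tool_pos: [0.6099, 0.0069, 0.0381]
ee_rot: [-1.571, -0.0, 0.077]
wrist_force: [-1.9, -0.9, 3.7]
width: 0.0458
```

```bash
python3 -m creep '[{"slide":[0,-5,0],"roll":0,"grip":0.8},{"slide":[0,-20,0],"roll":0,"grip":0.8},{"slide":[0,-50,0],"roll":0,"grip":0.8},{"slide":[0,-85,0],"roll":0,"grip":0.8},{"slide":[0,-120,0],"roll":0,"grip":0.8},{"slide":[0,-130,0],"roll":0,"grip":0.8},{"slide":[-20,-130,-32],"roll":4,"grip":0.8},{"slide":[-40,-130,-64],"roll":8,"grip":0.8},{"slide":[-60,-130,-96],"roll":12,"grip":0.8},{"slide":[-80,-130,-128],"roll":17.1,"grip":0.8},{"slide":[-100,-130,-160],"roll":17.1,"grip":0.8},{"slide":[-120,-130,-192],"roll":17.1,"grip":0.8},{"slide":[-140,-130,-224],"roll":17.1,"grip":0.8},{"slide":[-160,-130,-256],"roll":17.1,"grip":0.8},{"slide":[-169,-130,-271],"roll":17.1,"grip":0.8},{"slide":[-169,-130,-271],"roll":17.1,"grip":0.8},{"slide":[-169,-130,-271],"roll":17.1,"grip":0.8},{"slide":[-169,-130,-271],"roll":17.1,"grip":0.8}]'
python3 -c "
from h import *
st();snap('wrist','w6');snap('side','s10',(260,150,500,330),3)"
```

```text
time: 20.98
tool_pos: [0.4622, -0.2754, 0.1665]
ee_rot: [-1.569, 0.001, -0.221]
wrist_force: [0.3, 0.4, -1.1]
width: 0.0459
20.98 [ 0.4622 -0.2754  0.1665] [-1.569e+00  1.000e-03 -2.210e-01] [ 0.3  0.4 -1.1] 0.0459
```

View pics/w6.png

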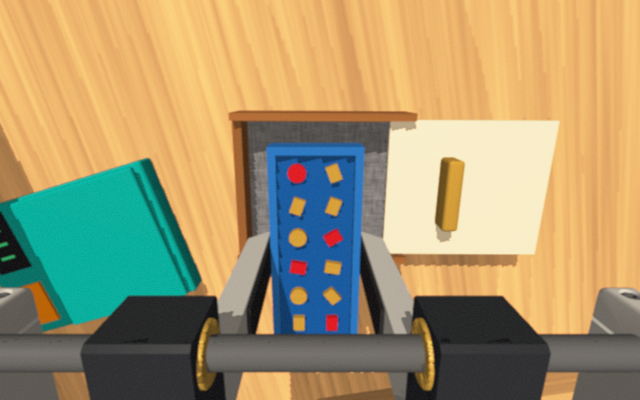

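View pics/s10.png

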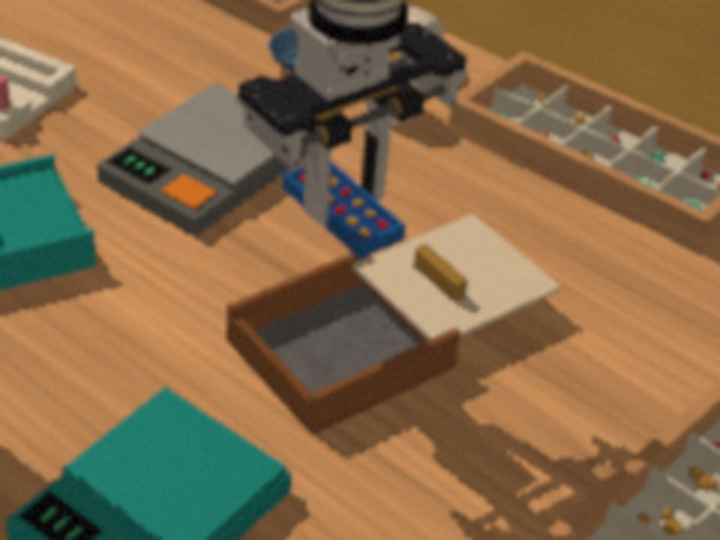

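```bash
python3 -c "
from h import *
crop_save('w6','w6c',(220,95,420,265),4)"
```

```text
(no output)
```

View pics/w6c.png

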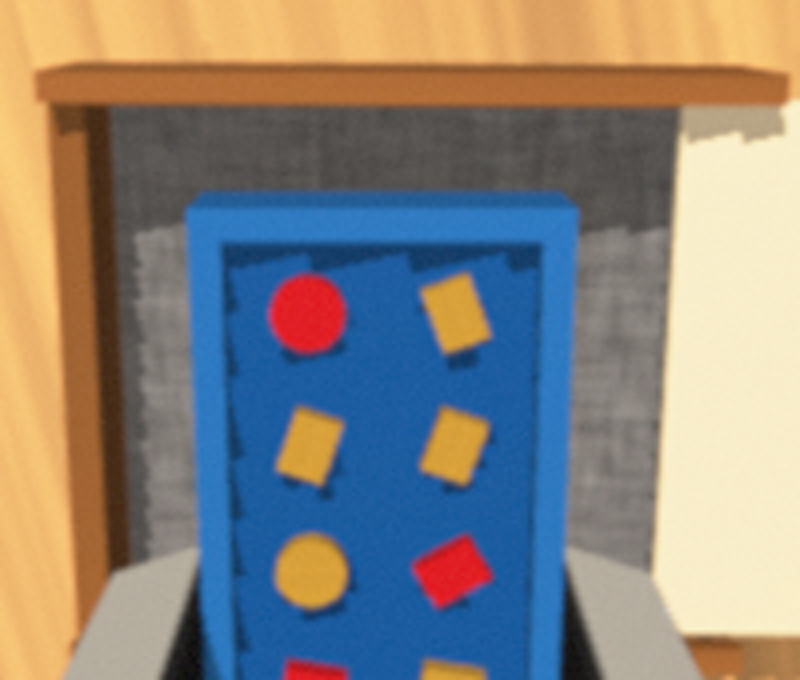

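```bash
python3 - <<'E'
from h import *
c=cam("w6"); o=np.array([220,95]); t=robot.get_obs(); tp=np.array([.4622,-.2754]); yaw=-.221
R=lambda a:np.array([[np.cos(a),-np.sin(a)],[np.sin(a),np.cos(a)]])
L=[[-.078,.068,.044],[.078,.068,.044],[.078,.061,.044]]
p,r=fit([(c,L,np.array([[38,74],[789,74],[789,104]])/4+o)],[.467,-.278,-.22]); print("case",p.round(4),r.round(1).tolist())
fl=p[:2]+R(p[2])@[-.006,0]; print("floor",fl.round(4))
e=unproj(c,np.array([[188,208],[577,208]])/4+o,.1665+.0119)[:,:2]; print("end in tool",((e-tp)@R(yaw)*1e3).round(1))
w=unproj(c,np.array([[52,300],[660,300]])/4+o,.035)[:,:2]; print("near wall/cover edge in case",((w-p[:2])@R(p[2])*1e3).round(1))
bc=e.mean(0)+R(yaw)@[0,-.055]; print("board c",bc.round(4)); print("move tool mm",(R(-yaw)@(fl-bc)*1e3).round(1),p[2]-yaw)
E
```

```text
case [ 0.4695 -0.2805 -0.2178] [[-0.2, 0.0], [0.4, -0.6], [-0.2, 0.6]]
floor [ 0.4637 -0.2792]
end in tool [[-21.3  55.6]
 [ 24.7  55.7]]
near wall/cover edge in case [[-80.3  18.5]
 [ 55.2  18.1]]
board c [ 0.464  -0.2751]
move tool mm [ 0.6 -4.1] 0.0031753467350759956
```

```bash
python3 -m creep '[{"slide":[0,30,-2],"roll":0,"grip":0.8},{"slide":[0,65,-3],"roll":0,"grip":0.8},{"slide":[0,90,-3],"roll":0,"grip":0.8},{"slide":[0,104,-3],"roll":0,"grip":0.8},{"slide":[0,106,-3],"roll":0,"grip":0.8},{"slide":[0,106,-3],"roll":0,"grip":0.8},{"slide":[0,106,-3],"roll":0,"grip":0.8}]'
python3 -c "
from h import *
st();snap('wrist','w7',(200,80,420,245),3.6);snap('side','s11',(320,180,460,285),5)"
```

```text
time: 21.67
tool_pos: [0.4626, -0.279, 0.0628]
ee_rot: [-1.572, -0.002, -0.22]
wrist_force: [0.7, -0.1, -0.5]
width: 0.0455
21.67 [ 0.4626 -0.279   0.0628] [-1.572 -0.002 -0.22 ] [ 0.7 -0.1 -0.5] 0.0455
```

View pics/w7.png

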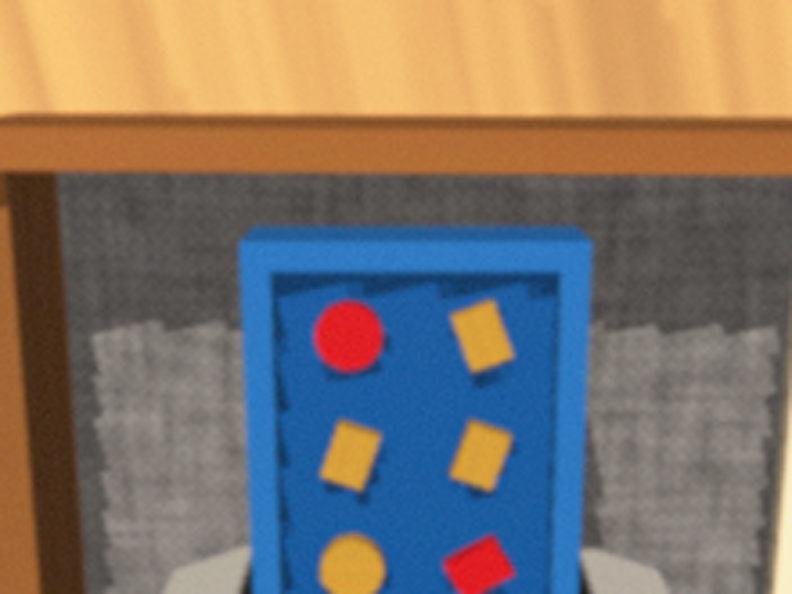

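View pics/s11.png

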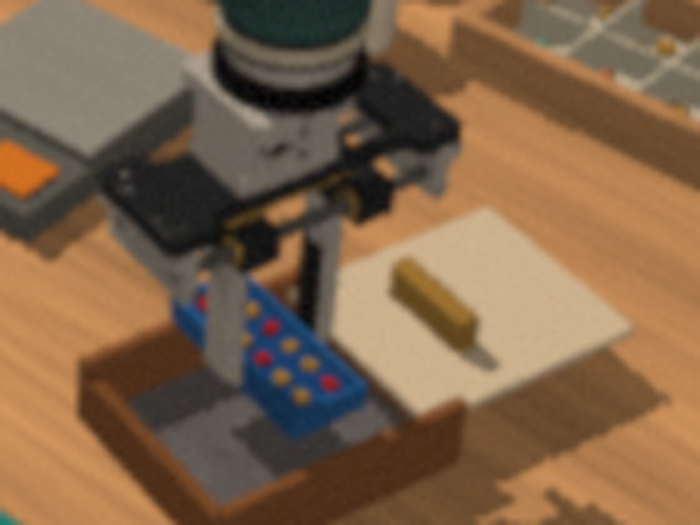

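```bash
python3 - <<'E'
from h import *
c=cam("w7"); o=np.array([200,80]); tp=np.array([.4626,-.279]); yaw=-.22
R=lambda a:np.array([[np.cos(a),-np.sin(a)],[np.sin(a),np.cos(a)]])
f=lambda uv,z:((unproj(c,np.array(uv)/3.6+o,z)[:,:2]-tp)@R(yaw)*1e3).round(1)
print("rail inner",f([[100,173],[415,173],[780,174]],.044),"outer",f([[20,126],[780,127]],.044))
print("board end",f([[240,240],[592,240]],.0747))
print("near wall in",f([[10,300]],.035),"cover edge",f([[788,300]],.035))
E
```

```text
rail inner [[-46.6  61.7]
 [  1.6  61.7]
 [ 57.5  61.5]] outer [[-58.2  68.7]
 [ 56.9  68.5]]
board end [[-21.4  55.8]
 [ 24.8  55.8]]
near wall in [[-64.9  40.3]] cover edge [[62.9 40.3]]
```

The board is centred between the rails to about 0.1 mm. Lowering.

```bash
python3 -m creep '[{"slide":[0,12,0],"roll":0,"grip":0.8},{"slide":[0,25,0],"roll":0,"grip":0.8},{"slide":[0,38,0],"roll":0,"grip":0.8},{"slide":[0,45,0],"roll":0,"grip":0.8},{"slide":[0,48,0],"roll":0,"grip":0.8},{"slide":[0,48,0],"roll":0,"grip":0.8}]'
python3 -m creep '[{"slide":[0,1,0],"roll":0,"grip":0.8},{"slide":[0,1.5,0],"roll":0,"grip":0.8},{"slide":[0,1.5,0],"roll":0,"grip":0.8}]'
```

```text
time: 22.27
tool_pos: [0.4611, -0.2789, 0.0127]
ee_rot: [-1.57, 0.001, -0.222]
wrist_force: [0.3, -0.1, -1.3]
width: 0.0462
time: 22.52
tool_pos: [0.462, -0.2795, 0.0127]
ee_rot: [-1.571, -0.001, -0.222]
wrist_force: [0.7, 0.1, -0.9]
width: 0.046
```

```bash
python3 -m creep '[{"slide":[0,1,0],"roll":0,"grip":0.8},{"slide":[0,2,0],"roll":0,"grip":0.8},{"slide":[0,2.5,0],"roll":0,"grip":0.8},{"slide":[0,2.5,0],"roll":0,"grip":0.8}]'
```

```text
time: 22.85
tool_pos: [0.4617, -0.2794, 0.0101]
ee_rot: [-1.571, -0.001, -0.222]
wrist_force: [-0.8, -0.0, 1.9]
width: 0.0459
```

```bash
python3 -m creep '[{"slide":[0,-0.5,0],"roll":0,"grip":0.3},{"slide":[0,-0.5,0],"roll":0,"grip":0.3},{"slide":[0,-0.5,0],"roll":0,"grip":0.3},{"slide":[0,-0.5,0],"roll":0,"grip":0.3},{"slide":[0,-0.5,0],"roll":0,"grip":0.3},{"slide":[0,-20,0],"roll":0,"grip":0.3},{"slide":[0,-50,0],"roll":0,"grip":0.3},{"slide":[0,-90,0],"roll":0,"grip":0.3},{"slide":[0,-130,0],"roll":0,"grip":0.3},{"slide":[0,-170,0],"roll":0,"grip":0.3},{"slide":[0,-190,0],"roll":0,"grip":0.3},{"slide":[0,-190,0],"roll":0,"grip":0.3},{"slide":[0,-190,0],"roll":0,"grip":0.3}]'
python3 -c "
from h import *
st();snap('wrist','w8');snap('side','s12',(320,180,460,285),5)"
```

```text
time: 23.93
tool_pos: [0.4621, -0.2796, 0.2009]
ee_rot: [-1.572, -0.003, -0.222]
wrist_force: [-0.2, -0.3, 0.3]
width: 0.066
23.93 [ 0.4621 -0.2796  0.2009] [-1.572 -0.003 -0.222] [-0.2 -0.3  0.3] 0.066
```

View pics/w8.png

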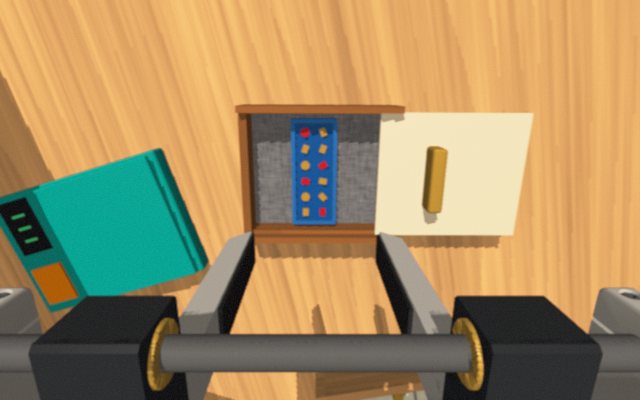

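View pics/s12.png

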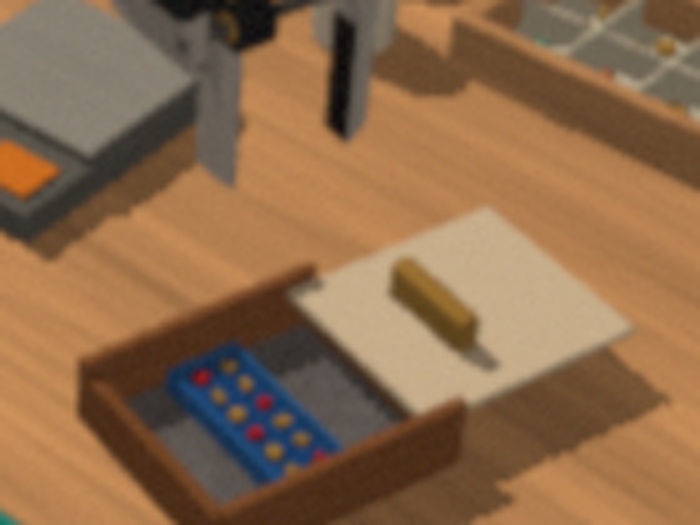

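Board flat, charms up, inside the case at (314,170). Now to the cover's bar at (436,180).

```bash
python3 -m creep '[{"slide":[38,0,0],"roll":0,"grip":0.4},{"slide":[76,0,1],"roll":0,"grip":0.4},{"slide":[115,0,2],"roll":0,"grip":0.4},{"slide":[115,35,2],"roll":0,"grip":0.4},{"slide":[115,75,2],"roll":0,"grip":0.4},{"slide":[115,115,2],"roll":0,"grip":0.4},{"slide":[115,145,2],"roll":0,"grip":0.4},{"slide":[115,158,2],"roll":0,"grip":0.4},{"slide":[115,160,2],"roll":0,"grip":0.4},{"slide":[115,160,2],"roll":0,"grip":0.4}]'
python3 -m creep '[{"slide":[0,0,0],"roll":0,"grip":0.9},{"slide":[0,0,0],"roll":0,"grip":0.9},{"slide":[0,0,0],"roll":0,"grip":0.9},{"slide":[0,0,0],"roll":0,"grip":0.9},{"slide":[0,0,0],"roll":0,"grip":0.9},{"slide":[0,0,0],"roll":0,"grip":0.9},{"slide":[0,0,0],"roll":0,"grip":0.9},{"slide":[0,0,0],"roll":0,"grip":0.9},{"slide":[0,0,0],"roll":0,"grip":0.9}]'
```

```text
time: 24.87
tool_pos: [0.5727, -0.3017, 0.0372]
ee_rot: [-1.569, 0.004, -0.222]
wrist_force: [0.2, -0.1, -1.0]
width: 0.0562
time: 25.62
tool_pos: [0.5743, -0.3026, 0.0397]
ee_rot: [-1.571, -0.001, -0.222]
wrist_force: [-0.4, -0.6, -0.0]
width: 0.0138
```

```bash
python3 -m creep '[{"slide":[-8,-1,0],"roll":0,"grip":0.9},{"slide":[-25,-1,0],"roll":0,"grip":0.9},{"slide":[-45,-1,0],"roll":0,"grip":0.9},{"slide":[-65,-1,0],"roll":0,"grip":0.9},{"slide":[-85,-1,0],"roll":0,"grip":0.9},{"slide":[-105,-1,0],"roll":0,"grip":0.9},{"slide":[-118,-1,0],"roll":0,"grip":0.9},{"slide":[-125,-1,0],"roll":0,"grip":0.9},{"slide":[-127,-1,0],"roll":0,"grip":0.9},{"slide":[-127,-1,0],"roll":0,"grip":0.9}]'
python3 -m creep '[{"slide":[-1,0,0],"roll":0,"grip":0.9},{"slide":[-2,0,0],"roll":0,"grip":0.9},{"slide":[-3,0,0],"roll":0,"grip":0.9},{"slide":[-3,0,0],"roll":0,"grip":0.9}]'
python3 -m creep '[{"slide":[-1,0,0],"roll":0,"grip":0.9},{"slide":[-2,0,0],"roll":0,"grip":0.9},{"slide":[-2,0,0],"roll":0,"grip":0.9}]'
```

```text
time: 26.45
tool_pos: [0.4488, -0.2737, 0.0397]
ee_rot: [-1.57, 0.003, -0.222]
wrist_force: [-1.3, 1.8, -4.7]
width: 0.0137
time: 26.78
tool_pos: [0.448, -0.2736, 0.0397]
ee_rot: [-1.57, -0.001, -0.221]
wrist_force: [3.8, 0.9, -10.9]
width: 0.014
time: 27.03
tool_pos: [0.448, -0.2736, 0.0397]
ee_rot: [-1.57, -0.006, -0.221]
wrist_force: [10.4, -1.2, -13.6]
width: 0.0138
```

It stopped against the end at exactly the predicted shut position. Releasing and withdrawing.

```bash
python3 -m creep '[{"slide":[1.5,0,0],"roll":0,"grip":0.4},{"slide":[3,0.5,0],"roll":0,"grip":0.4},{"slide":[3,0.5,0],"roll":0,"grip":0.4},{"slide":[3,0.5,0],"roll":0,"grip":0.4},{"slide":[3,0.5,0],"roll":0,"grip":0.4},{"slide":[3,-20,0],"roll":0,"grip":0.4},{"slide":[3,-60,0],"roll":0,"grip":0.4},{"slide":[3,-100,0],"roll":0,"grip":0.4},{"slide":[3,-140,0],"roll":0,"grip":0.4},{"slide":[3,-165,0],"roll":0,"grip":0.4},{"slide":[3,-165,0],"roll":0,"grip":0.4},{"slide":[3,-165,0],"roll":0,"grip":0.4}]'
python3 -c "
from h import *
st();snap('wrist','w9',(200,70,440,250),3.3);snap('side','s13')"
```

```text
time: 28.03
tool_pos: [0.449, -0.2749, 0.2081]
ee_rot: [-1.573, -0.005, -0.222]
wrist_force: [-0.4, -0.3, 0.2]
width: 0.056
28.03 [ 0.449  -0.2749  0.2081] [-1.573 -0.005 -0.222] [-0.4 -0.3  0.2] 0.056
```

View pics/w9.png

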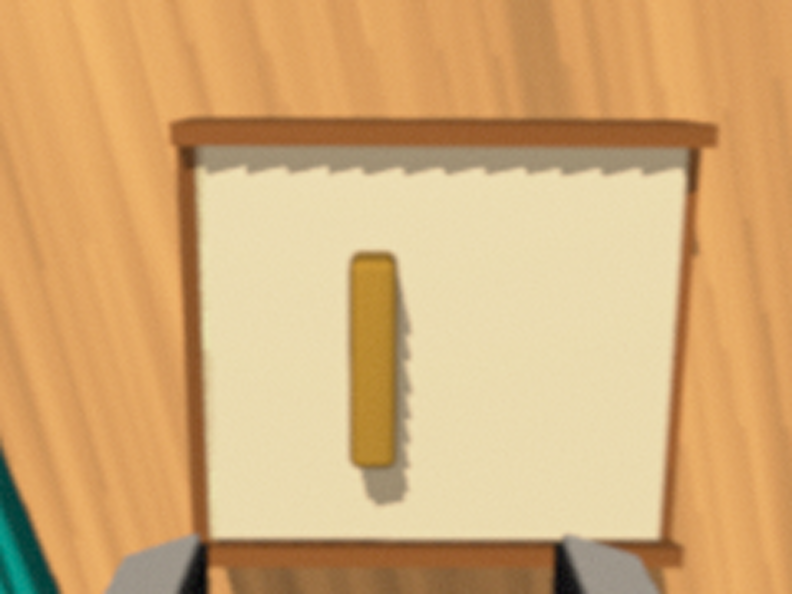

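View pics/s13.png

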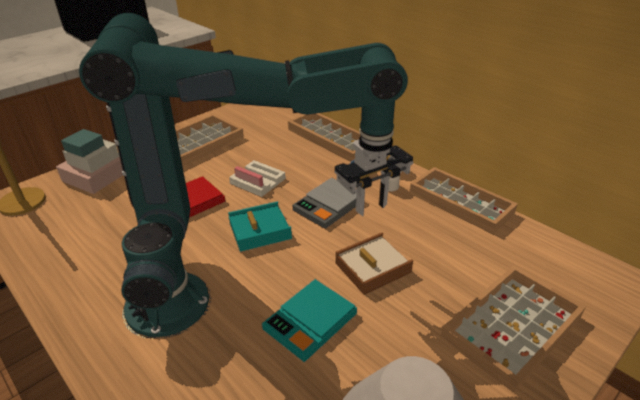

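The cover is flush with the near wall, with no gap (bar at (373,360) in the crop). The pink board, scale, look-alikes and trays are undisturbed. Handing in.

```bash
python3 -c "
from bench import ticket
print(ticket.close_job())"
```

```text
the job is handed in; nothing more can be done
None
```

I did the whole job in the order asked and handed it in at about 28 s of the 72 s allowed.

- **Cover back:** I slid it to its far stop.
- **Weighing:** I took the blue board out of the rack, stood it on the pan, tipped it onto its back with the charms up and let go. I then pressed the orange key with the fingers shut, at about 13 N for more than 0.3 s.
- **Packing:** I laid the board flat in the case, charms up, and slid the cover shut against its stop.

**Last checks:**
- **Board:** The wrist picture taken before closing showed it flat, charms up and clear of the walls.
- **Cover:** After closing there was no gap at the near wall, and it stopped where my measurements predicted for shut.
- **Rest of the counter:** Of the other things, the pink board, the look-alikes and the trays in view had not moved. The arm partly hid the jar and dish in that last view; they stood in their places in earlier pictures, and the arm did not go near them afterwards.
- **Forces:** The highest wrist force I read was about 17 N.

Two things I could not confirm or that disagreed slightly. There is no readout that the weight was logged, so I judge that only by the key's full travel and the press force. My early estimates of the case's sideways position differed by about 2 mm, so I measured again just before lowering the board, which then sat centred.

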